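# Fetch the ribbon spool from between the candle and the foam block

### The job

The ribbon spool in the middle bay of the wooden rack is hemmed in: first move the candle and the standing foam block out of the rack and stand both upright on the wooden tray, then lift the spool out and lay it flat on the middle of the black order pad. Leave the candle and the block on the tray until the spool lies on the pad; then put each back upright in the rack exactly where it stood before, the block square to the rack as it was, and let go of everything. Do not disturb the small clay pot and the tape roll.

Things in the scene. Friction and masses are not known exactly. Their poses are not given: they have to be found in the camera images.
- rack: Fixed pale wooden storage rack: flat base board 100 (x) x 240 (y) x 10 mm high, three bays in a row along its y axis: centres at y = -73, 0 and +73 mm. The middle bay is flanked at x = -45 and +45 mm by two upright cheeks (8 thick, 60 long in y, tops 44 mm above the table), so a thing there is to be gripped along the rack's y axis once both neighbours are gone; the outer bays are open, with brown cork pads (flush, only looks). Origin: centre of the underside, z up.
- tray: Fixed low tray of darker wood, 240 (x) x 150 (y) x 20 mm, open on top, walls 6 mm thick, inner floor 6 mm above the table. It takes candle and block side by side along its x axis, e.g. at x = -60 and +60 mm. Origin: centre of the underside.
- pad_mid (a point): Centre of the upper face of the fixed black order pad (210 x 153 mm, its upper face 12 mm above the table; the wire binding along one edge stands 4 mm higher). Axes: x along the 210 mm side, z up.
- candle_mid (a point): Centre (half-way up) of the loose beige pillar candle, a cylinder 61 mm in diameter and 131 mm high with a slanted top, 0.24 to 0.44 kg. It stands upright in one outer bay of the rack, its foot on the base board (10 mm above the table). z is its axis, up.
- foam_mid (a point): Centre (half-way up) of the loose green foam block (hard, does not give), standing on end in the other outer bay of the rack. 68 (x) x 66 (y) mm in section, 130 mm high, 0.11 to 0.19 kg, foot on the base board (10 mm above the table); the upper half of its +y face looks bevelled, so grip it across its x faces, which are flat, parallel and square to the rack (its x axis is along the rack's x axis within 3 degrees at the start). z up.
- spool_mid (a point): Centre of the flanges (half-way up) of the loose ribbon spool with blue ribbon, lying flat in the rack's middle bay: pale grey round flanges 60 mm in diameter, 34 mm high, about 0.07 kg, its underside 10 mm above the table; a short end of ribbon sticks out 15 mm along its +x (across the rack). Grip it across the flanges along its y axis. z up. Only about 10 mm separate it from the candle and the block at the start.
- small_pot_mid (a point): Centre of a small loose clay pot (75 mm across, 70 mm high), a bystander to be left alone.
- tape_roll_mid (a point): Centre of a loose roll of tan tape lying flat (100 mm across, 25 mm high), a bystander to be left alone.
Things that resemble listed ones, but are neither listed nor needed, are in the scene too. There is more than one size of the part that bears spool_mid; the job needs the smaller.

How it is judged:
On the way, in this order (a step that is already met when the one before it is completed fails the run):
1. the candle and the foam block both stand upright on the tray, released, while the spool still lies in the rack (x of candle_mid in the frame of tray between -0.1 and 0.1 m and y of candle_mid in the frame of tray between -0.055 and 0.055 m and z of each of candle_mid, foam_mid in the frame of tray below 0.081 m and angle between each of candle, foam's own z axis and vertical below 0.12 rad and x of foam_mid in the frame of tray between -0.1 and 0.1 m and y of foam_mid in the frame of tray between -0.055 and 0.055 m and linear speed of each of candle, foam below 0.02 m/s and angular speed of each of candle, foam below 0.2 rad/s and contact force between the fingers and candle below 0.1 N and contact force between the fingers and foam below 0.1 N and distance of spool_mid from where it was at the start of the episode below 0.02 m), for 0.2 s.
2. the spool lies flat on the middle of the pad, released, while candle and block still stand on the tray (horizontal distance between spool_mid and pad_mid below 0.015 m and angle between spool's own z axis and vertical below 0.1 rad and height (world z) of spool_mid between 0.028 and 0.04 m and linear speed of spool below 0.02 m/s and angular speed of spool below 0.2 rad/s and contact force between the fingers and spool below 0.1 N and x of candle_mid in the frame of tray between -0.1 and 0.1 m and y of candle_mid in the frame of tray between -0.055 and 0.055 m and z of each of candle_mid, foam_mid in the frame of tray below 0.081 m and angle between each of candle, foam's own z axis and vertical below 0.12 rad and x of foam_mid in the frame of tray between -0.1 and 0.1 m and y of foam_mid in the frame of tray between -0.055 and 0.055 m), for 0.2 s.
At the end, for the whole second after the job is handed in: The spool lies flat on the pad, its centre within 15 mm of the pad's centre; candle and foam block stand upright in the rack, each centre within 15 mm of where it was at the start, the block turned no more than 0.25 rad from square with the rack; all released and at rest (horizontal distance between spool_mid and pad_mid below 0.015 m and angle between spool's own z axis and vertical below 0.1 rad and height (world z) of spool_mid between 0.028 and 0.04 m and distance of each of candle_mid, foam_mid from where it was at the start of the episode below 0.015 m and angle between each of candle, foam's own z axis and vertical below 0.12 rad and angle between the x axis of foam and the x axis of rack, either way round below 0.25 rad and linear speed of each of candle, foam, spool below 0.02 m/s and angular speed of each of candle, foam, spool below 0.2 rad/s and contact force between the fingers and candle below 0.1 N and contact force between the fingers and foam below 0.1 N and contact force between the fingers and spool below 0.1 N); the robot touches nothing.
It fails at once if the small clay pot is moved by more than 20 mm (distance of small_pot_mid from where it was at the start of the episode above 0.02 m).
It fails at once if the tape roll is moved by more than 20 mm (distance of tape_roll_mid from where it was at the start of the episode above 0.02 m).
It fails at once if the candle is tipped over (angle between candle's own z axis and vertical above 0.8 rad).
It fails at once if the foam block is tipped over (angle between foam's own z axis and vertical above 0.8 rad).
It also fails if it takes over 120 s, if anything falls off the work surface, if the arm or the gripper's body presses on something with over 40 N, if the wrist force passes 120 N, or if a joint passes its speed limit or range.

### The arm

A 6-joint arm with a two-finger parallel gripper is mounted at the origin on a cart in front of the work surface, level with it; the furniture and walls round the work are solid. World frame = base frame: x ahead of the robot, y to its left, z up, the work surface at z = 0. Lengths are in m, angles in rad, forces in N, time in s.
With the tool pointing down it reaches from about 0.275 to 0.75 m from the base axis. Payload 10.2 kg.
Tool frame: the origin (TCP) lies on the centre line of the jaws, within the pads' length; the fingertips stand 22 mm ahead of it and the grasp point (between the pads) lies 3 mm ahead of it; x points along the fingers, y is the direction in which the jaws open and shut, and the axes are right-handed (so a half turn about x gives the same grasp; the last joint's range is limited). The gripper opens to 85 mm and grips with 20 to 120 N. Pads are 22 mm wide; open, the fingers measure 114 mm over their backs; the gripper's body (76 mm by 85 mm) begins 54 mm behind the grasp point. The pads swing forward as they close: fully open they stand 13 mm farther back than shut.
Start: joints at [-1.461, 0.313, 1.498, -0, 1.331, -0.223], TCP at [0.171, -0.496, 0.253] pointing down, gripper open.
Joint ranges: [-2.94, 2.94], [-0.97, 2.17], [0.19, 2.56], [-1.23, 4.37], [0.02, 3.11], [-2.88, 2.88]. Speed limits (rad/s): [2.39, 2.39, 3.01, 3.14, 3.14, 3.14].

### API

Orientations are given as a 3x3 rotation matrix whose columns are the frame's x, y, z axes.
In Python, from rig import sense, grab_frame, job_done gives the robot as it stands.
- The arm moves only by the tool servo_tool, never from a script. Its argument "motion" is text: rows parted by semicolons, each of 7 numbers parted by spaces: the shift along the tool's x, y, z in mm, then the turn, a rotation vector about the tool's x, y, z in degrees, then the finger opening in mm, from 0 to 85.4. A call has exactly 8 rows; each row shifts and turns the commanded pose from where the row before left it, along the tool's axes as they then stand; what a row does not reach is not made up. A row lasts 1/8 s, in which the tool goes at most 62.5 mm and 10.7 degrees, less where a joint would pass 70% of its speed; a pose out of reach is approached as far as the arm can. A call is refused whole if a number of a shift passes 62.5 or a number of a turn 10.7, either way. A call with a gripper value outside its range is refused whole. The fingers move at their own pace and stop on an object; "squeeze" is the grip in N (left out, the last holds). Time passes only in rows, so rows that do not move let the fingers close, or fill a call up. It gives the time, the measured TCP pose, the force and the opening at its end, in the units of the state.
- sense(): the state, without advancing time (a new reading comes with each control period).
- grab_frame(name): name is "scene" or "top"; returns a dict with "frame" (480x640x3 uint8, red, green, blue), "range_z" (480x640 float32, m along the optical axis (not along the pixel's ray), 0 where there is no reading), "intrinsics" (3x3 intrinsics, pixels), "cam_to_world" (4x4, takes a point from camera to world coordinates). Camera axes: x right, y down, z forward; pixel columns grow to the right and rows downward; lengths in m; the calibration is good to about 2 mm. A picture is of the moment at which its call begins.
- job_done(): hands the job in, once; it reports no verdict.
The state is a dict: "t": time; "q": joint angles; "dq": joint speeds; "joint_torque": joint torques, N m; "tool_pos": TCP position; "ee_rot": TCP orientation; "force": force on the tool from outside, world axes, zero at the start; "moment": the same for the moment, N m; "opening": finger opening in m.
Only numpy, scipy, OpenCV 4.12 (cv2) and the standard library are available. Lean on these libraries where they do the work, as an engineer would, in place of code of your own. Each camera call takes 0.05 s, during which the arm holds its last target.

## Working session

There is one attempt and no reset: what is moved stays moved. The work goes in short steps, Python scripts to look and compute and a tool call to move; the robot and the scene stay as the last step left them, time stands still between calls to the robot, and variables do not carry over. Pictures are saved under pics/ and viewed, and the job is handed in when it is done.

Besides the shell and the picture viewer there is one more tool, called after "Request:" by a JSON object that holds its "api" and its "payload", one argument or row to a line. servo_tool: Moves the arm, as the interface text tells. Its arguments: {"type":"object","properties":{"motion":{"type":"string"},"squeeze":{"type":"number"}},"required":["motion"]}

```bash
mkdir -p pics
cat > h.py <<'E'
import numpy as np, cv2, pickle
from rig import sense, grab_frame, job_done
def snap(n,tag):
    f=grab_frame(n); pickle.dump(f,open(f'pics/{tag}.pkl','wb')); cv2.imwrite(f'pics/{tag}.png',f['frame'][:,:,::-1]); return f
def load(tag): return pickle.load(open(f'pics/{tag}.pkl','rb'))
def cloud(f):
    K=f['intrinsics'];T=f['cam_to_world'];z=f['range_z']
    v,u=np.mgrid[0:480,0:640]
    P=np.stack([(u-K[0,2])/K[0,0]*z,(v-K[1,2])/K[1,1]*z,z],-1)
    return P@T[:3,:3].T+T[:3,3]
def ray(f,u,v,zp):
    K=f['intrinsics'];T=f['cam_to_world']
    d=T[:3,:3]@np.array([(u-K[0,2])/K[0,0],(v-K[1,2])/K[1,1],1]);o=T[:3,3]
    return o+d*(zp-o[2])/d[2]
E
python3 - <<'E'
from h import *
np.set_printoptions(precision=4,suppress=True)
for n in('scene','top'):
    f=snap(n,n+'0'); print(n,f['cam_to_world'],f['intrinsics'])
s=sense(); print(s['t'],s['tool_pos'],s['ee_rot'],s['opening'],s['force'])
E
```

```text
scene [[-0.7417 -0.4845  0.4639  0.0662]
 [-0.6707  0.5259 -0.523   0.5875]
 [ 0.0095 -0.6991 -0.715   0.9093]
 [ 0.      0.      0.      1.    ]] [[434.8472   0.     326.7141]
 [  0.     434.8472 243.6861]
 [  0.       0.       1.    ]]
top [[-0.0289 -0.9973  0.0681  0.5335]
 [-0.9994  0.0274 -0.0233  0.008 ]
 [ 0.0214 -0.0688 -0.9974  1.0575]
 [ 0.      0.      0.      1.    ]] [[474.2003   0.     320.5101]
 [  0.     474.2003 229.2773]
 [  0.       0.       1.    ]]
0.1 [ 0.1715 -0.496   0.2528] [[-0.0001  0.3267 -0.9451]
 [ 0.0012 -0.9451 -0.3267]
 [-1.     -0.0012 -0.0003]] 0.0853974293381919 [-0.0604 -0.1522  0.1872]
```

View pics/scene0.png

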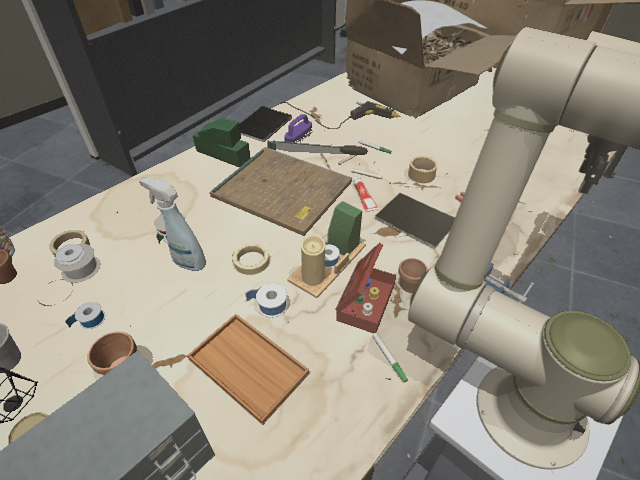

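View pics/top0.png

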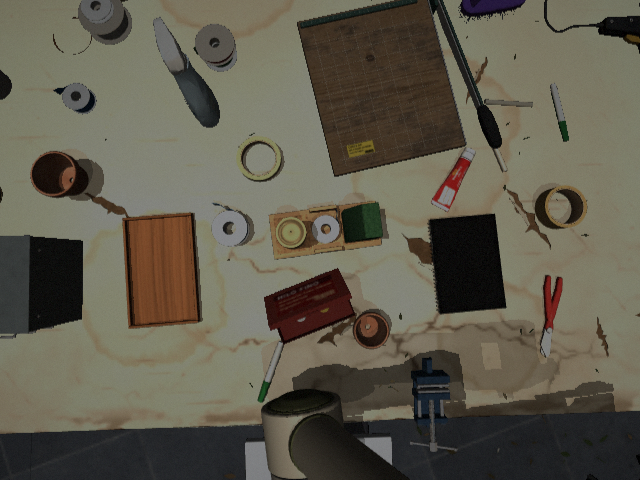

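The top view shows the rack at (326,230), with the candle at (291,233), the spool at (325,229) and the block at (362,222). The tray is at (162,270), the pad at (468,263), the small pot at (370,328) and the tape roll at (260,158). A red box with an open lid stands near the rack at (308,305).

Spool candidates in the top view are (325,229) in the rack's middle bay, (230,228) loose on the table, (77,97), (214,45) and (104,15). Only the one at (325,229) lies in the middle bay, so I'll confirm it in a crop.

Run:
```python
from h import *
np.set_printoptions(precision=4,suppress=True)
f=load('top0'); P=cloud(f)
im=f['frame'][:,:,::-1]
c1=cv2.resize(im[185:275,190:400],None,fx=3.8,fy=3.8,interpolation=cv2.INTER_CUBIC)
g=load('scene0')
c2=cv2.resize(g['frame'][220:320,220:390,::-1],None,fx=3.5,fy=3.5,interpolation=cv2.INTER_CUBIC)
cv2.imwrite('pics/crop1.png',c1);cv2.imwrite('pics/crop2.png',c2)
cv2.imwrite('pics/boost.png',np.clip(im.astype(float)*1.8,0,255).astype(np.uint8))
def show(n,u0,u1,v0,v1,zlo,zhi):
    Q=P[v0:v1,u0:u1].reshape(-1,3);Q=Q[(Q[:,2]>zlo)&(Q[:,2]<zhi)]
    if len(Q)<10: print(n,len(Q));return
    r=cv2.minAreaRect((Q[:,:2]*1000).astype(np.float32)); print(n,len(Q),'med',np.median(Q,0),'z',np.percentile(Q[:,2],[2,98]),'rect',r)
show('candle',265,312,205,260,.11,.2)
show('foam',335,390,195,250,.12,.16)
show('spool',308,344,210,250,.035,.06)
show('rack',262,392,195,265,.005,.016)
show('tray',115,210,205,335,.012,.03)
show('trayfloor',115,210,205,335,.003,.009)
show('pad',420,515,205,320,.008,.03)
show('box',255,360,260,345,.01,.3)
show('boxtop',255,360,260,345,.08,.3)
show('pot',350,392,305,352,.02,.2)
show('tape',230,290,130,185,.01,.06)
show('spool2',205,255,200,250,.02,.1)
show('vise',405,460,350,455,.02,.2)
print('table z',np.median(P[180:200,300:330,2]))
```

```text
candle 765 med [0.5933 0.045  0.1271] z [0.1211 0.1404] rect ((592.970947265625, 45.273502349853516), (59.697933197021484, 59.143131256103516), 43.38274002075195)
foam 802 med [ 0.6103 -0.1083  0.1384] z [0.1214 0.1422] rect ((610.949462890625, -108.78457641601562), (67.90733337402344, 45.05885314941406), 5.315768718719482)
spool 625 med [ 0.6025 -0.028   0.043 ] z [0.0385 0.0476] rect ((602.4991455078125, -27.73657989501953), (73.37042999267578, 84.80577087402344), 88.50975799560547)
rack 1997 med [0.5848 0.0046 0.0094] z [0.0057 0.0136] rect ((621.9691162109375, -21.39898681640625), (135.9375762939453, 244.53350830078125), 6.123183250427246)
tray 1187 med [0.5233 0.3416 0.0187] z [0.0125 0.023 ] rect ((526.1895751953125, 334.91162109375), (240.28179931640625, 152.01614379882812), 3.0577611923217773)
trayfloor 5994 med [0.5243 0.3364 0.0057] z [0.0032 0.0087] rect ((526.4955444335938, 334.8739318847656), (207.1448516845703, 284.6241760253906), 89.40546417236328)
pad 6116 med [ 0.519  -0.338   0.0117] z [0.0085 0.0158] rect ((520.4078369140625, -336.6507568359375), (210.2769622802734
[... 340 characters left out ...]
94922), 20.109498977661133)
pot 641 med [ 0.379  -0.1205  0.0584] z [0.0216 0.0714] rect ((396.1883239746094, -110.77326965332031), (76.99436950683594, 87.20939636230469), 89.26068878173828)
tape 730 med [0.7671 0.1178 0.0233] z [0.0126 0.0273] rect ((765.3710327148438, 116.60921478271484), (97.30887603759766, 96.79763793945312), 16.566335678100586)
spool2 919 med [0.6123 0.1814 0.0429] z [0.0295 0.0467] rect ((620.2572631835938, 178.869384765625), (74.98230743408203, 91.8828125), 89.79048919677734)
vise 1867 med [ 0.2528 -0.2364  0.0448] z [0.0223 0.0661] rect ((225.8558349609375, -234.04747009277344), (187.67160034179688, 86.9966049194336), 3.940232038497925)
table z -0.0010261615274184122
```

View pics/crop1.png

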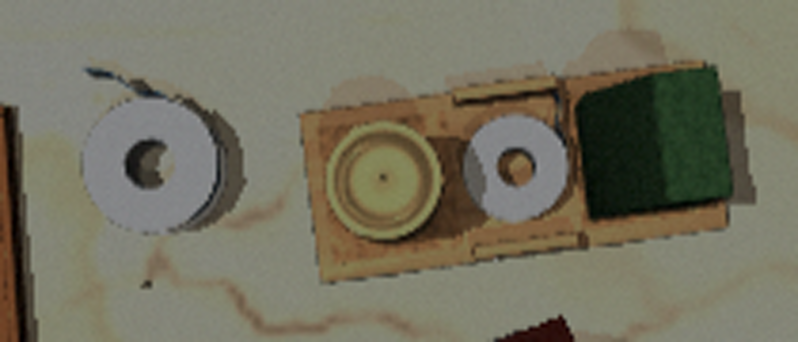

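View pics/crop2.png

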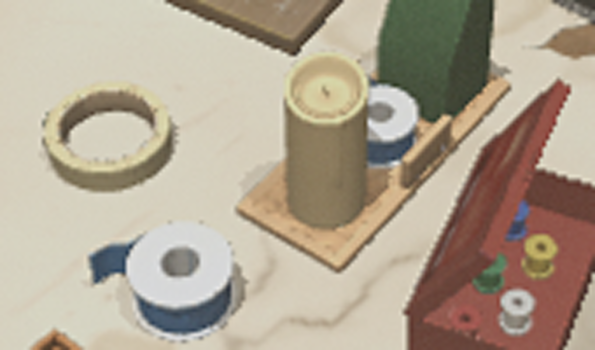

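The crops confirm it. The rack spool at crop1 (517,167) is clearly smaller than the loose one at (153,165), and it sits in the middle bay between the candle and the block. Next I'll refine the poses.

Run:
```python
from h import *
np.set_printoptions(precision=4,suppress=True)
f=load('top0'); P=cloud(f); im=f['frame'].astype(int)
hsv=cv2.cvtColor(f['frame'],cv2.COLOR_RGB2HSV)
def rect(m,n,zp=None):
    m=cv2.morphologyEx(m.astype(np.uint8),cv2.MORPH_OPEN,np.ones((3,3)))
    k,l,st,_=cv2.connectedComponentsWithStats(m); i=1+np.argmax(st[1:,4]); 
    v,u=np.nonzero(l==i)
    Q=P[v,u] if zp is None else np.array([ray(f,a,b,zp) for a,b in zip(u,v)])
    r=cv2.minAreaRect((Q[:,:2]*1000).astype(np.float32)); print(n,len(Q),st[i],'med',np.median(Q,0),r); return Q
W=np.zeros((480,640),bool);W[195:265,262:395]=1
# spool: low saturation bright in ROI
S=W.copy();S[:,:310]=0;S[:,345:]=0
Q=rect(S&(hsv[...,1]<60)&(hsv[...,2]>60),'spoolcol',0.044)
print('circ',cv2.minEnclosingCircle((Q[:,:2]*1000).astype(np.float32)))
Q=rect(W&(hsv[...,0]>35)&(hsv[...,0]<85)&(hsv[...,1]>60),'foam')
# rack via hsv
for p in[(280,248),(320,255),(375,243),(300,200),(330,265),(350,238)]: print(p,hsv[p[1],p[0]],P[p[1],p[0]])
Q=rect(W&(hsv[...,0]<20)&(hsv[...,1]>85)&(hsv[...,2]>60),'rackcol',0.010)
f2=load('scene0');P2=cloud(f2)
for n,b in(('candle',(300,328,235,258)),('foam',(328,365,200,225))):
    R=P2[b[2]:b[3],b[0]:b[1]].reshape(-1,3);R=R[R[:,2]>.12]
    print(n,len(R),cv2.minAreaRect((R[:,:2]*1000).astype(np.float32)) if len(R)>5 else '')
```

```text
spoolcol 551 [312 215  28  28 551] med [ 0.6036 -0.0257  0.044 ] ((604.1953125, -26.43771743774414), (57.915199279785156, 58.02772521972656), 88.41265106201172)
circ ((603.5855102539062, -25.66254997253418), 30.467111587524414)
foam 1305 [ 342  203   41   39 1305] med [ 0.6091 -0.0951  0.1337] ((598.3388061523438, -63.11207580566406), (78.61418914794922, 175.65162658691406), 18.241592407226562)
(280, 248) [ 16 139 125] [0.5661 0.074  0.0112]
(320, 255) [ 34  30 134] [ 0.5484 -0.014  -0.0025]
(375, 243) [ 16 128 126] [ 0.5714 -0.1366  0.0076]
(300, 200) [ 32  35 132] [ 0.673   0.0274 -0.0012]
(330, 265) [ 30  27 132] [ 0.5256 -0.0354  0.0023]
(350, 238) [49 93 22] [ 0.5801 -0.0744  0.0895]
rackcol 1134 [ 269  210   72   44 1134] med [0.6064 0.0196 0.01  ] ((603.5991821289062, 19.207080841064453), (91.87267303466797, 149.31817626953125), 5.493579387664795)
candle 453 ((348.25970458984375, 313.0833740234375), (57.51567840576172, 785.8421630859375), 42.60085678100586)
foam 409 ((336.62786865234375, 212.98989868164062), (75.96505737304688, 920.761962890625), 40.54819107055664)
```

Measured world positions and angles:

| Item | Position (m) | Angle |
|---|---|---|
| Candle | (0.593, 0.045) | – |
| Spool | (0.604, -0.026) | – |
| Foam block | (0.610, -0.098) | – |
| Rack | – | +6° |
| Tray | (0.526, 0.335) | +3° |
| Pad | (0.520, -0.337) | +3.7° |

I'll take the candle first. First I turn the jaws to the rack's x axis.

Request:
{"api": "servo_tool", "payload": {
  "motion": "0 0 0 -9.6 0 0 85;0 0 0 -9.6 0 0 85;0 0 0 -9.6 0 0 85;0 0 0 -9.6 0 0 85;0 0 0 -9.6 0 0 85;0 0 0 -9.6 0 0 85;0 0 0 -9.6 0 0 85;0 0 0 -9.6 0 0 85",
  "squeeze": 60
}}

```text
t: 1.1
tool_pos: [0.1715, -0.4961, 0.253]
ee_rot: [[-0.0, 0.994, 0.108], [0.001, 0.108, -0.994], [-1.0, 0.0, -0.001]]
force: [-0.7, 0.1, 0.0]
opening: 0.0853
```

Request:
{"api": "servo_tool", "payload": {
  "motion": "0 35 -36 0 0 0 85;0 35 -36 0 0 0 85;0 35 -36 0 0 0 85;0 35 -36 0 0 0 85;0 35 -36 0 0 0 85;0 35 -36 0 0 0 85;0 35 -36 0 0 0 85;0 35 -36 0 0 0 85"
}}

```text
t: 2.1
tool_pos: [0.4213, -0.1796, 0.2532]
ee_rot: [[-0.0, 0.995, 0.102], [0.0, 0.102, -0.995], [-1.0, -0.0, -0.0]]
force: [0.0, -0.5, -0.2]
opening: 0.0848
```

Request:
{"api": "servo_tool", "payload": {
  "motion": "0 30 -31 0 0 0 85;0 30 -31 0 0 0 85;0 30 -31 0 0 0 85;0 30 -31 0 0 0 85;0 30 -31 0 0 0 85;0 30 -31 0 0 0 85;0 10 -15 0 0 0 85;0 0 0 0 0 0 85"
}}

```text
t: 3.1
tool_pos: [0.5889, 0.0387, 0.2528]
ee_rot: [[-0.001, 0.995, 0.104], [-0.0, 0.104, -0.995], [-1.0, -0.001, -0.0]]
force: [-1.1, -0.3, -0.7]
opening: 0.0848
```

Request:
{"api": "servo_tool", "payload": {
  "motion": "0 5 -6 0 0 0 85;25 0 0 0 0 0 85;25 0 0 0 0 0 85;20 0 0 0 0 0 85;15 0 0 0 0 0 85;10 0 0 0 0 0 85;0 0 0 0 0 0 85;0 0 0 0 0 0 85"
}}

```text
t: 4.1
tool_pos: [0.5937, 0.0447, 0.159]
ee_rot: [[0.001, 0.995, 0.102], [-0.0, 0.102, -0.995], [-1.0, 0.001, 0.0]]
force: [-0.1, 0.4, -0.9]
opening: 0.0849
```

Run:
```python
from h import *
for n in('scene','top'): snap(n,n+'1')
a=cv2.imread('pics/scene1.png')[150:330,200:420]; b=cv2.imread('pics/top1.png')[170:290,240:420]
cv2.imwrite('pics/c3.png',np.vstack([cv2.resize(a,(440,360)),cv2.resize(b,(440,240))]))
```

```text
(no output)
```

View pics/c3.png

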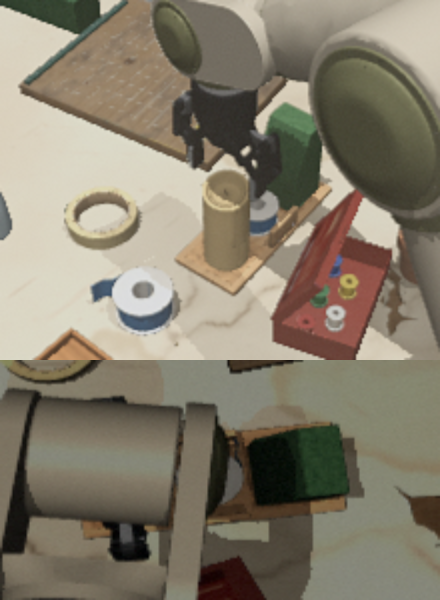

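The jaws straddle the candle, one finger on each side of it across the rack at scene crop (190,140) and (262,160). I'll lower and grip.

Request:
{"api": "servo_tool", "payload": {
  "motion": "12 0 0 0 0 0 85;12 0 0 0 0 0 85;12 0 0 0 0 0 85;8 0 0 0 0 0 85;4 0 0 0 0 0 85;0 0 0 0 0 0 85;0 0 0 0 0 0 45;0 0 0 0 0 0 45",
  "squeeze": 60
}}

```text
t: 5.2
tool_pos: [0.5938, 0.0447, 0.1111]
ee_rot: [[0.002, 0.995, 0.102], [-0.0, 0.102, -0.995], [-1.0, 0.002, 0.0]]
force: [1.0, -1.1, 6.1]
opening: 0.059
```

Request:
{"api": "servo_tool", "payload": {
  "motion": "0 0 0 0 0 0 45;0 0 0 0 0 0 45;0 0 0 0 0 0 45;0 0 0 0 0 0 45;0 0 0 0 0 0 45;0 0 0 0 0 0 45;0 0 0 0 0 0 45;0 0 0 0 0 0 45",
  "squeeze": 60
}}

```text
t: 6.2
tool_pos: [0.5939, 0.0447, 0.1111]
ee_rot: [[0.002, 0.995, 0.102], [-0.0, 0.102, -0.995], [-1.0, 0.002, 0.0]]
force: [0.2, -0.4, 5.3]
opening: 0.059
```

Request:
{"api": "servo_tool", "payload": {
  "motion": "5 0 0 0 0 0 45;-15 0 0 0 0 0 45;-20 0 0 0 0 0 45;-20 0 0 0 0 0 45;-20 0 0 0 0 0 45;-20 0 0 0 0 0 45;-15 0 0 0 0 0 45;0 0 0 0 0 0 45"
}}

```text
t: 7.2
tool_pos: [0.5936, 0.0448, 0.2158]
ee_rot: [[0.001, 0.995, 0.102], [-0.0, 0.102, -0.995], [-1.0, 0.001, 0.0]]
force: [-0.2, -0.2, -4.4]
opening: 0.0591
```

My first row moved 5 mm down instead of up, so the candle may have slipped slightly in the grip. I'll check.

Run:
```python
from h import *
f=snap('scene','scene2'); P=cloud(f)
a=cv2.imread('pics/scene2.png')[140:320,220:400]
cv2.imwrite('pics/c4.png',cv2.resize(a,(600,600),interpolation=cv2.INTER_CUBIC))
m=(np.abs(P[...,0]-.5936)<.05)&(np.abs(P[...,1]-.0447)<.05)&(P[...,2]>.05)&(P[...,2]<.2)
hsv=cv2.cvtColor(f['frame'],cv2.COLOR_RGB2HSV)
m&=(hsv[...,1]>50)
Q=P[m]
v,u=np.nonzero(m);print(len(Q),np.percentile(Q[:,2],[0.5,2,50,98,99.5]),u.min(),u.max(),v.min(),v.max())
for z in np.arange(.1,.2,.01):
    q=Q[abs(Q[:,2]-z)<.004]
    if len(q)>5: print(round(z,2),len(q),np.round(np.median(q,0)[:2],4),np.round(np.percentile(q[:,:2],[3,97],axis=0).ravel(),3))
```

```text
573 [0.11416473 0.11687862 0.15844452 0.19809809 0.19953499] 300 324 229 258
0.12 43 [0.5716 0.0669] [0.564 0.034 0.606 0.077]
0.13 55 [0.5727 0.0679] [0.564 0.036 0.603 0.077]
0.14 49 [0.5729 0.0671] [0.564 0.035 0.603 0.077]
0.15 63 [0.573  0.0666] [0.564 0.033 0.605 0.077]
0.16 54 [0.5715 0.0669] [0.564 0.036 0.602 0.077]
0.17 58 [0.5702 0.0632] [0.563 0.033 0.599 0.077]
0.18 56 [0.5729 0.0688] [0.564 0.038 0.606 0.076]
0.19 53 [0.5759 0.071 ] [0.564 0.049 0.605 0.076]
```

View pics/c4.png

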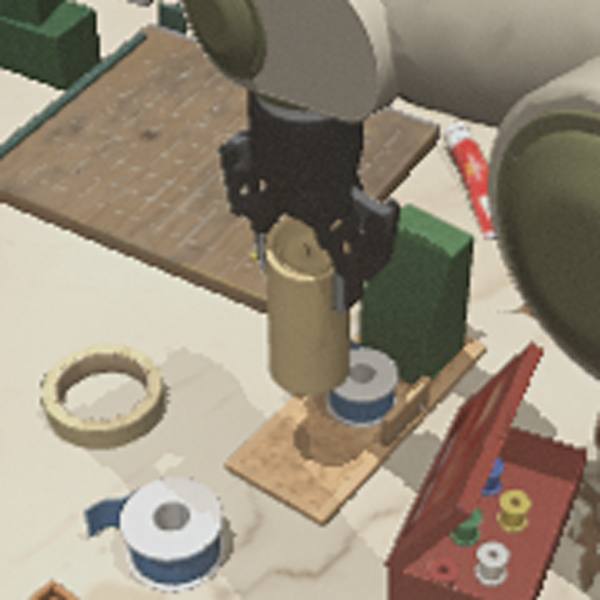

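The candle is held upright with its foot at about 0.114 m, so it did not slip in any way that matters. Moving to the tray's near spot.

Request:
{"api": "servo_tool", "payload": {
  "motion": "0 -7 -20 0 0 0 45;0 -14 -43 0 0 0 45;0 -14 -43 0 0 0 45;0 -14 -43 0 0 0 45;0 -14 -43 0 0 0 45;0 -14 -43 0 0 0 45;0 -14 -43 0 0 0 45;0 -6 -20 0 0 0 45"
}}

```text
t: 8.25
tool_pos: [0.4643, 0.3335, 0.2146]
ee_rot: [[-0.002, 0.994, 0.105], [-0.0, 0.105, -0.994], [-1.0, -0.002, 0.0]]
force: [0.4, -0.3, -3.7]
opening: 0.059
```

Request:
{"api": "servo_tool", "payload": {
  "motion": "0 0 0 0 0 0 45;0 0 0 0 0 0 45;20 0 0 0 0 0 45;20 0 0 0 0 0 45;15 0 0 0 0 0 45;10 0 0 0 0 0 45;0 0 0 0 0 0 45;0 0 0 0 0 0 45"
}}

```text
t: 9.25
tool_pos: [0.4668, 0.3314, 0.151]
ee_rot: [[0.001, 0.995, 0.102], [0.0, 0.102, -0.995], [-1.0, 0.001, -0.0]]
force: [-0.2, 0.3, -3.5]
opening: 0.059
```

Request:
{"api": "servo_tool", "payload": {
  "motion": "15 0 0 0 0 0 45;12 0 0 0 0 0 45;8 0 0 0 0 0 45;4 0 0 0 0 0 45;2 0 0 0 0 0 45;2 0 0 0 0 0 45;0 0 0 0 0 0 45;0 0 0 0 0 0 45"
}}

```text
t: 10.25
tool_pos: [0.4665, 0.3313, 0.1075]
ee_rot: [[0.0, 0.995, 0.102], [0.0, 0.102, -0.995], [-1.0, 0.0, -0.0]]
force: [0.4, 0.4, -2.8]
opening: 0.0589
```

Request:
{"api": "servo_tool", "payload": {
  "motion": "1 0 0 0 0 0 45;0 0 0 0 0 0 45;0 0 0 0 0 0 70;0 0 0 0 0 0 85;0 0 0 0 0 0 85;0 0 0 0 0 0 85;0 0 0 0 0 0 85;0 0 0 0 0 0 85"
}}

```text
t: 11.25
tool_pos: [0.4664, 0.3313, 0.1063]
ee_rot: [[-0.0, 0.995, 0.102], [0.0, 0.102, -0.995], [-1.0, -0.0, -0.0]]
force: [-0.3, 0.2, 0.3]
opening: 0.0852
```

Request:
{"api": "servo_tool", "payload": {
  "motion": "-5 0 0 0 0 0 85;-15 0 0 0 0 0 85;-20 0 0 0 0 0 85;-20 0 0 0 0 0 85;-20 0 0 0 0 0 85;-20 0 0 0 0 0 85;0 0 0 0 0 0 85;0 0 0 0 0 0 85"
}}

```text
t: 12.25
tool_pos: [0.4662, 0.3312, 0.2059]
ee_rot: [[-0.001, 0.995, 0.102], [-0.0, 0.102, -0.995], [-1.0, -0.001, 0.0]]
force: [0.2, -0.3, -0.6]
opening: 0.0851
```

Run:
```python
from h import *
f=snap('scene','scene3')
a=cv2.imread('pics/scene3.png')[180:440,160:400]
cv2.imwrite('pics/c5.png',cv2.resize(a,(550,596),interpolation=cv2.INTER_CUBIC))
print(sense()['tool_pos'])
```

```text
[0.46613272 0.33112954 0.2055947 ]
```

View pics/c5.png

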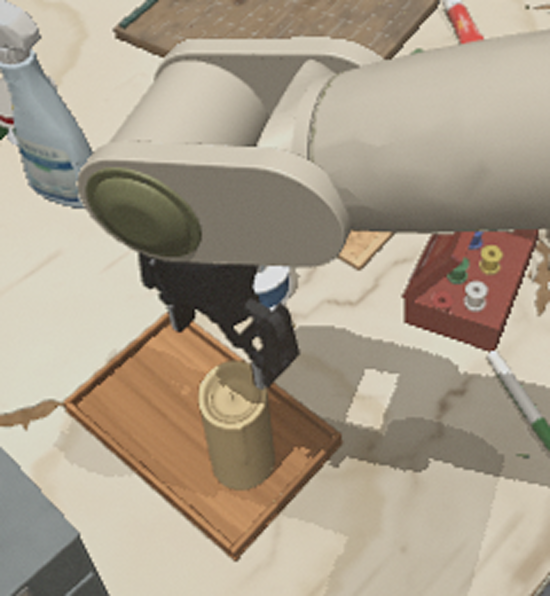

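The candle stands on the tray, free of the fingers, at crop (238,430). Next is the foam block.

Request:
{"api": "servo_tool", "payload": {
  "motion": "0 5 20 0 0 0 85;0 9 40 0 0 0 85;0 10 45 0 0 0 85;0 10 45 0 0 0 85;0 10 45 0 0 0 85;0 10 45 0 0 0 85;0 10 45 0 0 0 85;0 10 45 0 0 0 85"
}}

```text
t: 13.3
tool_pos: [0.5738, 0.008, 0.2059]
ee_rot: [[-0.001, 0.995, 0.102], [-0.0, 0.102, -0.995], [-1.0, -0.001, -0.0]]
force: [1.3, 0.7, -0.1]
opening: 0.085
```

Request:
{"api": "servo_tool", "payload": {
  "motion": "0 10 45 0 0 0 85;0 9 40 0 0 0 85;0 5 27 0 0 0 85;0 0 0 0 0 0 85;0 0 0 0 0 0 85;0 0 0 0 0 0 85;0 0 0 0 0 0 85;0 0 0 0 0 0 85"
}}

```text
t: 14.3
tool_pos: [0.6091, -0.098, 0.2064]
ee_rot: [[0.0, 0.995, 0.103], [-0.0, 0.103, -0.995], [-1.0, 0.0, 0.0]]
force: [0.2, -0.6, 1.1]
opening: 0.0851
```

Request:
{"api": "servo_tool", "payload": {
  "motion": "10 1 0 0 0 0 85;15 0 0 0 0 0 85;12 0 0 0 0 0 85;6 0 0 0 0 0 85;3 0 0 0 0 0 85;0 0 0 0 0 0 85;0 0 0 0 0 0 85;0 0 0 0 0 0 85"
}}

```text
t: 15.3
tool_pos: [0.6102, -0.0983, 0.1606]
ee_rot: [[0.001, 0.995, 0.102], [-0.0, 0.102, -0.995], [-1.0, 0.001, 0.0]]
force: [-0.9, -0.0, 0.6]
opening: 0.0852
```

Run:
```python
from h import *
f=snap('scene','scene4');g=snap('top','top4')
a=cv2.imread('pics/scene4.png')[150:290,270:410]
b=cv2.imread('pics/top4.png')[180:280,300:440]
cv2.imwrite('pics/c6.png',np.hstack([cv2.resize(a,(400,400),interpolation=cv2.INTER_CUBIC),cv2.resize(b,(400,400),interpolation=cv2.INTER_CUBIC)]))
```

```text
(no output)
```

View pics/c6.png

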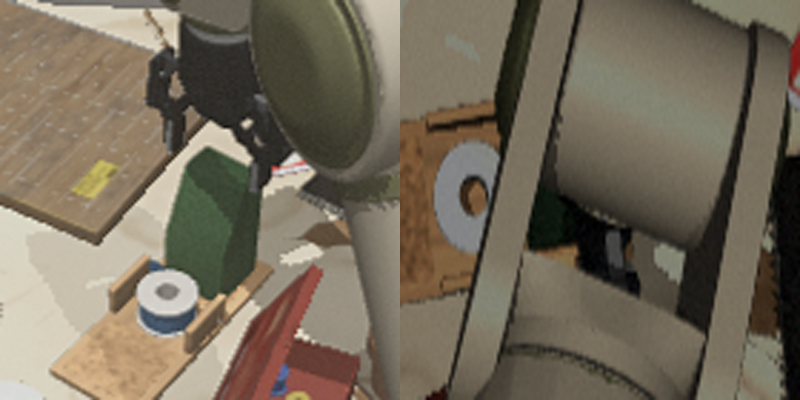

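The fingers stand either side of the block in the left crop, at (175,145) and (258,185). I'll go down a little and watch the force.

Request:
{"api": "servo_tool", "payload": {
  "motion": "8 0 0 0 0 0 85;8 0 0 0 0 0 85;6 0 0 0 0 0 85;4 0 0 0 0 0 85;0 0 0 0 0 0 85;0 0 0 0 0 0 85;0 0 0 0 0 0 85;0 0 0 0 0 0 85"
}}

```text
t: 16.4
tool_pos: [0.6102, -0.0983, 0.1344]
ee_rot: [[0.0, 0.995, 0.102], [-0.0, 0.102, -0.995], [-1.0, 0.0, 0.0]]
force: [-0.9, -0.7, 0.4]
opening: 0.0851
```

Request:
{"api": "servo_tool", "payload": {
  "motion": "8 0 0 0 0 0 85;8 0 0 0 0 0 85;5 0 0 0 0 0 85;2 0 0 0 0 0 85;0 0 0 0 0 0 60;0 0 0 0 0 0 60;0 0 0 0 0 0 60;0 0 0 0 0 0 60",
  "squeeze": 50
}}

```text
t: 17.4
tool_pos: [0.6103, -0.0983, 0.1116]
ee_rot: [[0.001, 0.995, 0.102], [-0.0, 0.102, -0.995], [-1.0, 0.001, 0.0]]
force: [0.6, -0.3, 1.2]
opening: 0.0675
```

Request:
{"api": "servo_tool", "payload": {
  "motion": "0 0 0 0 0 0 50;0 0 0 0 0 0 50;0 0 0 0 0 0 50;0 0 0 0 0 0 50;0 0 0 0 0 0 50;0 0 0 0 0 0 50;0 0 0 0 0 0 50;0 0 0 0 0 0 50",
  "squeeze": 50
}}

```text
t: 18.4
tool_pos: [0.6103, -0.0983, 0.1115]
ee_rot: [[0.001, 0.995, 0.102], [-0.0, 0.102, -0.995], [-1.0, 0.0, 0.0]]
force: [0.8, -0.1, 5.1]
opening: 0.0677
```

Request:
{"api": "servo_tool", "payload": {
  "motion": "-5 0 0 0 0 0 50;-10 0 0 0 0 0 50;-15 0 0 0 0 0 50;-20 0 0 0 0 0 50;-20 0 0 0 0 0 50;-20 0 0 0 0 0 50;-10 0 0 0 0 0 50;0 0 0 0 0 0 50"
}}

```text
t: 19.4
tool_pos: [0.6102, -0.0983, 0.212]
ee_rot: [[0.001, 0.995, 0.102], [-0.0, 0.102, -0.995], [-1.0, 0.001, 0.0]]
force: [-0.1, -1.1, -1.3]
opening: 0.0676
```

Request:
{"api": "servo_tool", "payload": {
  "motion": "0 1 -15 0 0 0 50;0 1 -30 0 0 0 50;0 2 -42 0 0 0 50;0 2 -42 0 0 0 50;0 2 -42 0 0 0 50;0 2 -42 0 0 0 50;0 2 -42 0 0 0 50;0 2 -42 0 0 0 50"
}}

```text
t: 20.4
tool_pos: [0.5927, 0.2009, 0.2105]
ee_rot: [[-0.002, 0.995, 0.103], [-0.0, 0.103, -0.995], [-1.0, -0.002, -0.0]]
force: [-0.1, 0.5, -0.8]
opening: 0.0676
```

Request:
{"api": "servo_tool", "payload": {
  "motion": "0 2 -42 0 0 0 50;0 2 -40 0 0 0 50;0 2 -35 0 0 0 50;0 2 -22 0 0 0 50;0 0 0 0 0 0 50;0 0 0 0 0 0 50;0 0 0 0 0 0 50;0 0 0 0 0 0 50"
}}

```text
t: 21.4
tool_pos: [0.5876, 0.3371, 0.2114]
ee_rot: [[0.0, 0.995, 0.101], [-0.0, 0.101, -0.995], [-1.0, 0.0, 0.0]]
force: [-0.0, 1.1, -1.3]
opening: 0.0677
```

Run:
```python
from h import *
f=snap('scene','scene5'); P=cloud(f); s=sense(); print(s['tool_pos'],s['force'],s['opening'])
a=cv2.imread('pics/scene5.png')[180:440,160:400]
cv2.imwrite('pics/c7.png',cv2.resize(a,(550,596),interpolation=cv2.INTER_CUBIC))
hsv=cv2.cvtColor(f['frame'],cv2.COLOR_RGB2HSV)
t=s['tool_pos']
m=(np.abs(P[...,0]-t[0])<.06)&(np.abs(P[...,1]-t[1])<.06)&(P[...,2]>.05)&(P[...,2]<.25)&(hsv[...,0]>35)&(hsv[...,0]<85)&(hsv[...,1]>60)
print(m.sum(),np.percentile(P[m][:,2],[1,3,50,97,99]))
```

```text
[0.58758252 0.33718895 0.21140231] [ 0.00992235 -0.76480082 -1.04151984] 0.06764590932992419
1437 [0.11354032 0.11768301 0.17865933 0.23400956 0.23942665]
```

View pics/c7.png

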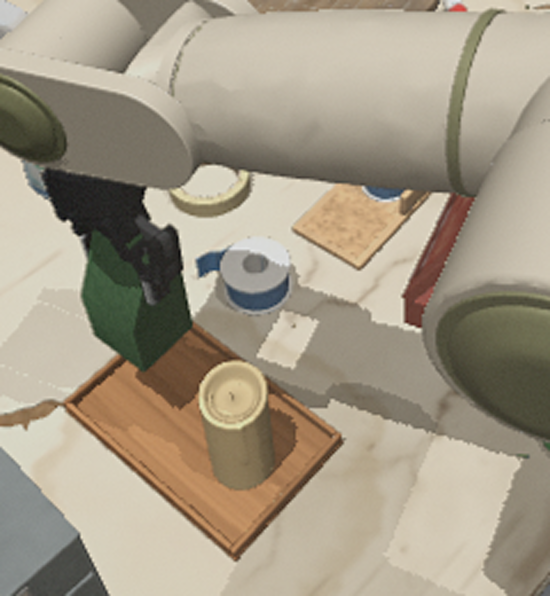

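The block is held upright and clear of the candle. Lowering it onto the tray.

Request:
{"api": "servo_tool", "payload": {
  "motion": "10 0 0 0 0 0 50;20 0 0 0 0 0 50;20 0 0 0 0 0 50;20 0 0 0 0 0 50;15 0 0 0 0 0 50;10 0 0 0 0 0 50;5 0 0 0 0 0 50;0 0 0 0 0 0 50"
}}

```text
t: 22.45
tool_pos: [0.5875, 0.3377, 0.1114]
ee_rot: [[0.0, 0.995, 0.102], [0.0, 0.102, -0.995], [-1.0, 0.0, -0.0]]
force: [0.3, -0.3, -0.6]
opening: 0.0674
```

Request:
{"api": "servo_tool", "payload": {
  "motion": "2 0 0 0 0 0 50;1 0 0 0 0 0 50;1 0 0 0 0 0 50;0 0 0 0 0 0 50;0 0 0 0 0 0 50;0 0 0 0 0 0 50;0 0 0 0 0 0 50;0 0 0 0 0 0 50"
}}

```text
t: 23.45
tool_pos: [0.5875, 0.3377, 0.1075]
ee_rot: [[0.0, 0.995, 0.102], [0.0, 0.102, -0.995], [-1.0, 0.0, -0.0]]
force: [0.6, -0.8, 2.4]
opening: 0.0679
```

Request:
{"api": "servo_tool", "payload": {
  "motion": "0 0 0 0 0 0 70;0 0 0 0 0 0 85;0 0 0 0 0 0 85;0 0 0 0 0 0 85;-5 0 0 0 0 0 85;-10 0 0 0 0 0 85;-10 0 0 0 0 0 85;-15 0 0 0 0 0 85"
}}

```text
t: 24.45
tool_pos: [0.5874, 0.3377, 0.1482]
ee_rot: [[-0.0, 0.995, 0.102], [-0.0, 0.102, -0.995], [-1.0, -0.0, 0.0]]
force: [0.0, 0.3, 0.0]
opening: 0.0851
```

Request:
{"api": "servo_tool", "payload": {
  "motion": "-20 0 0 0 0 0 85;-25 0 0 0 0 0 85;-20 0 0 0 0 0 85;0 -1 20 0 0 0 85;0 -2 35 0 0 0 85;0 -3 45 0 0 0 85;0 -3 45 0 0 0 85;0 -3 45 0 0 0 85"
}}

```text
t: 25.45
tool_pos: [0.5942, 0.1448, 0.2115]
ee_rot: [[-0.001, 0.995, 0.102], [-0.0, 0.102, -0.995], [-1.0, -0.001, 0.0]]
force: [1.2, 0.1, 0.7]
opening: 0.0851
```

Request:
{"api": "servo_tool", "payload": {
  "motion": "0 -3 45 0 0 0 85;0 -3 45 0 0 0 85;0 -2 40 0 0 0 85;0 -2 30 0 0 0 85;0 0 14 0 0 0 85;0 0 0 0 0 0 85;0 0 0 0 0 0 85;0 0 0 0 0 0 85"
}}

```text
t: 26.45
tool_pos: [0.6027, -0.0257, 0.2123]
ee_rot: [[-0.0, 0.995, 0.104], [0.0, 0.104, -0.995], [-1.0, -0.0, -0.0]]
force: [0.1, 0.2, -0.0]
opening: 0.0848
```

Request:
{"api": "servo_tool", "payload": {
  "motion": "0 0 0 10 0 0 85;0 0 0 10 0 0 85;0 0 0 10 0 0 85;0 0 0 10 0 0 85;0 0 0 10 0 0 85;0 0 0 10 0 0 85;0 0 0 10 0 0 85;0 0 0 10 0 0 85"
}}

```text
t: 27.45
tool_pos: [0.6027, -0.0259, 0.2123]
ee_rot: [[-0.0, 0.269, -0.963], [0.0, -0.963, -0.269], [-1.0, -0.0, 0.0]]
force: [0.2, -0.6, -0.6]
opening: 0.0848
```

Request:
{"api": "servo_tool", "payload": {
  "motion": "0 0 0 10 0 0 85;0 0 0 0 0 0 85;0 0 0 0 0 0 85;20 0 0 0 0 0 85;20 0 0 0 0 0 85;20 0 0 0 0 0 85;0 0 0 0 0 0 85;0 0 0 0 0 0 85"
}}

```text
t: 28.45
tool_pos: [0.6031, -0.0267, 0.1532]
ee_rot: [[0.001, 0.103, -0.995], [-0.0, -0.995, -0.103], [-1.0, 0.0, -0.001]]
force: [0.8, 0.1, 0.4]
opening: 0.0853
```

Run:
```python
from h import *
f=snap('scene','scene6');g=snap('top','top6'); s=sense(); print(s['tool_pos'],s['force'],s['opening'])
a=cv2.imread('pics/scene6.png')[170:430,170:430]
b=cv2.imread('pics/top6.png')[180:340,110:410]
cv2.imwrite('pics/c8.png',np.hstack([cv2.resize(a,(400,400),interpolation=cv2.INTER_CUBIC),cv2.resize(b,(400,400),interpolation=cv2.INTER_CUBIC)]))
```

```text
[ 0.60315347 -0.02670714  0.15334728] [ 0.04211205  0.16451347 -0.26778326] 0.085157881685642
```

View pics/c8.png

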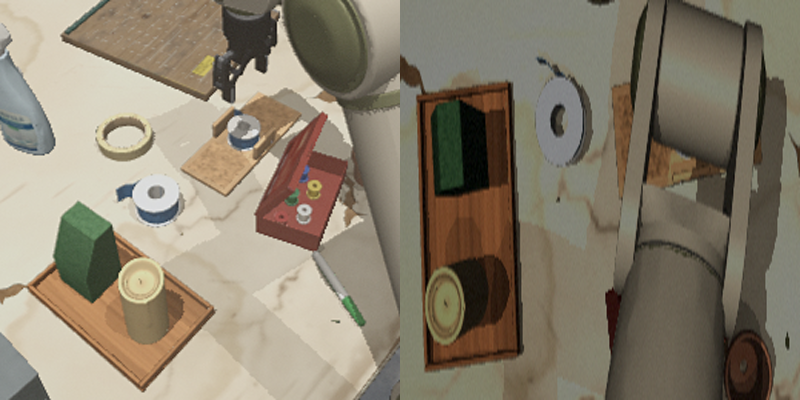

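Both stand on the tray: the block at left crop (85,255) and the candle at (145,300). I'll descend partway over the spool and check the fingertips.

Request:
{"api": "servo_tool", "payload": {
  "motion": "10 0 0 0 0 0 85;20 0 0 0 0 0 85;20 0 0 0 0 0 85;20 0 0 0 0 0 85;15 0 0 0 0 0 85;8 0 0 0 0 0 85;0 0 0 0 0 0 85;0 0 0 0 0 0 85"
}}

```text
t: 29.55
tool_pos: [0.6031, -0.0267, 0.06]
ee_rot: [[0.001, 0.102, -0.995], [-0.0, -0.995, -0.102], [-1.0, 0.0, -0.001]]
force: [0.2, -0.3, 0.3]
opening: 0.0848
```

Run:
```python
from h import *
np.set_printoptions(precision=4,suppress=True)
f=snap('scene','scene7'); P=cloud(f); s=sense(); print(s['tool_pos'],s['force'],s['opening'])
a=cv2.imread('pics/scene7.png')[190:290,270:390]
cv2.imwrite('pics/c9.png',cv2.resize(a,(720,600),interpolation=cv2.INTER_CUBIC))
hsv=cv2.cvtColor(f['frame'],cv2.COLOR_RGB2HSV)
roi=np.zeros((480,640),bool);roi[190:290,270:390]=1
m=roi&(hsv[...,2]<75)&(P[...,2]<.15)&(P[...,2]>.015)&(np.abs(P[...,0]-.603)<.03)&(np.abs(P[...,1]+.0265)<.08)
for lo,hi in((-.11,-.027),(-.027,.06)):
    q=P[m&(P[...,1]>lo)&(P[...,1]<hi)]
    print(len(q),np.percentile(q[:,2],[1,3,10]) if len(q) else '',np.median(q,0) if len(q) else '')
w=roi&(hsv[...,1]<40)&(hsv[...,2]>110)&(abs(P[...,2]-.044)<.006)&(np.abs(P[...,0]-.603)<.04)&(np.abs(P[...,1]+.0265)<.05)
q=P[w];print(len(q),cv2.minEnclosingCircle((q[:,:2]*1000).astype(np.float32)),np.median(q,0))
```

```text
[ 0.6031 -0.0267  0.06  ] [-0.2625  0.407   0.4734] 0.08501472701445992
180 [0.0533 0.0556 0.0635] [ 0.5995 -0.0698  0.1036]
322 [0.0624 0.0655 0.0946] [0.5893 0.0263 0.1237]
180 ((605.08349609375, -26.41717529296875), 29.573631286621094) [ 0.5965 -0.0307  0.0429]
```

View pics/c9.png

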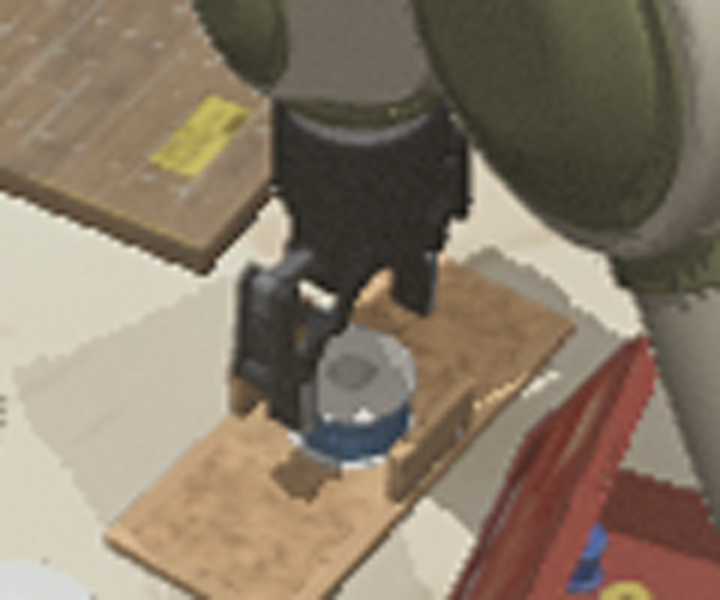

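The spool shows at crop (365,385), and the open tips are about 9 mm ahead of the TCP, as the data implies. Descending to z≈0.029 and gripping lightly.

Request:
{"api": "servo_tool", "payload": {
  "motion": "10 0 -1 0 0 0 85;10 0 0 0 0 0 85;8 0 0 0 0 0 85;3 0 0 0 0 0 85;0 0 0 0 0 0 85;0 0 0 0 0 0 60;0 0 0 0 0 0 50;0 0 0 0 0 0 50",
  "squeeze": 30
}}

```text
t: 30.6
tool_pos: [0.604, -0.0265, 0.0289]
ee_rot: [[0.001, 0.102, -0.995], [-0.0, -0.995, -0.102], [-1.0, 0.0, -0.001]]
force: [-0.2, 1.1, 5.0]
opening: 0.0582
```

Request:
{"api": "servo_tool", "payload": {
  "motion": "0 0 0 0 0 0 50;0 0 0 0 0 0 50;0 0 0 0 0 0 50;0 0 0 0 0 0 50;0 0 0 0 0 0 50;0 0 0 0 0 0 50;0 0 0 0 0 0 50;0 0 0 0 0 0 50"
}}

```text
t: 31.6
tool_pos: [0.604, -0.0265, 0.0289]
ee_rot: [[0.001, 0.102, -0.995], [-0.0, -0.995, -0.102], [-1.0, 0.0, -0.001]]
force: [-1.9, 0.8, 5.4]
opening: 0.0585
```

Request:
{"api": "servo_tool", "payload": {
  "motion": "-5 0 0 0 0 0 50;-10 0 0 0 0 0 50;-15 0 0 0 0 0 50;-20 0 0 0 0 0 50;-20 0 0 0 0 0 50;-20 0 0 0 0 0 50;-10 0 0 0 0 0 50;0 0 0 0 0 0 50"
}}

```text
t: 32.6
tool_pos: [0.6039, -0.0266, 0.129]
ee_rot: [[0.001, 0.102, -0.995], [-0.0, -0.995, -0.102], [-1.0, 0.0, -0.001]]
force: [-0.4, 0.2, -1.3]
opening: 0.0583
```

Request:
{"api": "servo_tool", "payload": {
  "motion": "0 15 6 0 0 0 50;0 40 15 0 0 0 50;0 45 17 0 0 0 50;0 50 19 0 0 0 50;0 50 19 0 0 0 50;0 50 19 0 0 0 50;0 35 14 0 0 0 50;0 15 6 0 0 0 50"
}}

```text
t: 33.6
tool_pos: [0.5184, -0.339, 0.1274]
ee_rot: [[-0.001, 0.1, -0.995], [0.001, -0.995, -0.1], [-1.0, -0.001, 0.001]]
force: [-0.4, -0.3, -0.6]
opening: 0.0583
```

Run:
```python
from h import *
np.set_printoptions(precision=4,suppress=True)
f=snap('scene','scene8'); P=cloud(f); s=sense(); print(s['tool_pos'],s['ee_rot'],s['force'],s['opening'])
cv2.imwrite('pics/c10.png',cv2.resize(cv2.imread('pics/scene8.png')[130:290,330:530],(750,600),interpolation=cv2.INTER_CUBIC))
```

```text
[ 0.5184 -0.3397  0.1275] [[-0.0009  0.0994 -0.995 ]
 [ 0.0002 -0.995  -0.0994]
 [-1.     -0.0002  0.0009]] [-0.1846 -1.4964 -1.4271] 0.05828746513623169
```

View pics/c10.png

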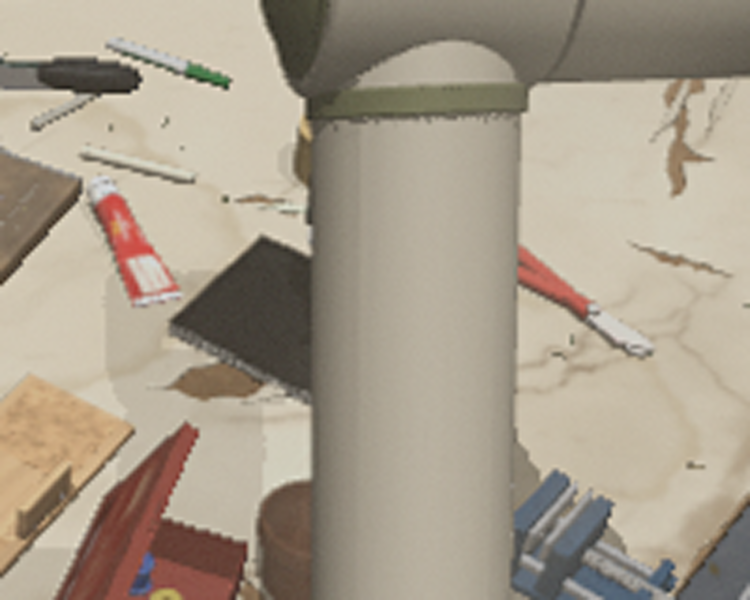

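The forearm hides the pad, but the opening of 58.3 mm shows the spool is held. I'll lower it in steps, watching the numbers.

Request:
{"api": "servo_tool", "payload": {
  "motion": "0 0 0 0 0 0 50;10 0 0 0 0 0 50;20 0 0 0 0 0 50;20 0 0 0 0 0 50;10 0 0 0 0 0 50;5 0 0 0 0 0 50;0 0 0 0 0 0 50;0 0 0 0 0 0 50"
}}

```text
t: 34.65
tool_pos: [0.5203, -0.3369, 0.0639]
ee_rot: [[0.001, 0.102, -0.995], [-0.001, -0.995, -0.102], [-1.0, 0.001, -0.001]]
force: [-0.2, 0.1, -1.0]
opening: 0.0578
```

Request:
{"api": "servo_tool", "payload": {
  "motion": "12 0 0 0 0 0 50;10 0 0 0 0 0 50;5 0 0 0 0 0 50;3 0 0 0 0 0 50;1 0 0 0 0 0 50;1 0 0 0 0 0 50;0 0 0 0 0 0 50;0 0 0 0 0 0 50"
}}

```text
t: 35.65
tool_pos: [0.5201, -0.3368, 0.0314]
ee_rot: [[0.0, 0.102, -0.995], [-0.0, -0.995, -0.102], [-1.0, 0.0, -0.0]]
force: [-0.8, -0.0, -0.8]
opening: 0.0585
```

Request:
{"api": "servo_tool", "payload": {
  "motion": "1 0 0 0 0 0 50;0 0 0 0 0 0 50;0 0 0 0 0 0 65;0 0 0 0 0 0 80;0 0 0 0 0 0 85;0 0 0 0 0 0 85;0 0 0 0 0 0 85;0 0 0 0 0 0 85"
}}

```text
t: 36.65
tool_pos: [0.52, -0.3367, 0.0303]
ee_rot: [[0.0, 0.102, -0.995], [-0.0, -0.995, -0.102], [-1.0, 0.0, -0.0]]
force: [-0.2, -0.5, 0.3]
opening: 0.0847
```

Request:
{"api": "servo_tool", "payload": {
  "motion": "-5 0 0 0 0 0 85;-15 0 0 0 0 0 85;-20 0 0 0 0 0 85;-25 0 0 0 0 0 85;-30 0 0 0 0 0 85;-30 0 0 0 0 0 85;-30 0 0 0 0 0 85;-25 0 0 0 0 0 85"
}}

```text
t: 37.65
tool_pos: [0.5201, -0.3367, 0.2129]
ee_rot: [[0.001, 0.102, -0.995], [-0.001, -0.995, -0.102], [-1.0, 0.002, -0.001]]
force: [0.9, 0.0, -0.7]
opening: 0.0849
```

Request:
{"api": "servo_tool", "payload": {
  "motion": "0 -15 0 -10 0 0 85;0 -30 0 -10 0 0 85;0 -40 0 -10 0 0 85;0 -40 0 -10 0 0 85;0 -40 0 -10 0 0 85;0 -40 0 -10 0 0 85;0 -20 0 -10 0 0 85;0 0 0 -10 0 0 85"
}}

```text
t: 38.65
tool_pos: [0.3886, -0.1655, 0.2116]
ee_rot: [[0.001, 0.998, -0.066], [-0.001, -0.066, -0.998], [-1.0, 0.001, 0.001]]
force: [-0.5, -0.1, 0.4]
opening: 0.0852
```

```bash
cat > chk.py <<'E'
from h import *
import sys
np.set_printoptions(precision=4,suppress=True)
tag=sys.argv[1]
f=snap('top','top'+tag);snap('scene','scene'+tag); P=cloud(f); s=sense(); print(s['t'],s['tool_pos'],s['ee_rot'].round(3),s['opening'])
Q=P[215:315,435:505].reshape(-1,3);Q=Q[(Q[:,2]>.036)&(Q[:,2]<.06)]
if len(Q)>10: print('spool',len(Q),np.median(Q,0),cv2.minEnclosingCircle((Q[:,:2]*1000).astype(np.float32)),'z',np.percentile(Q[:,2],[5,95]))
p=P[205:320,425:512]; m=(p[...,2]>.0085)&(p[...,2]<.0155)
m=cv2.morphologyEx(m.astype(np.uint8),cv2.MORPH_OPEN,np.ones((3,3)))>0
print('pad',cv2.minAreaRect((p[m][:,:2]*1000).astype(np.float32)))
E
python3 chk.py 9
```

```text
38.75 [ 0.3893 -0.1661  0.2114] [[ 0.001  0.997 -0.071]
 [-0.001 -0.071 -0.997]
 [-1.     0.002  0.001]] 0.08506699552245685
spool 565 [ 0.5209 -0.3372  0.0449] ((530.0725708007812, -338.27313232421875), 40.64704132080078) z [0.041  0.0478]
pad ((520.59765625, -338.6951599121094), (209.96054077148438, 149.4298095703125), 3.6443605422973633)
```

View pics/top9.png

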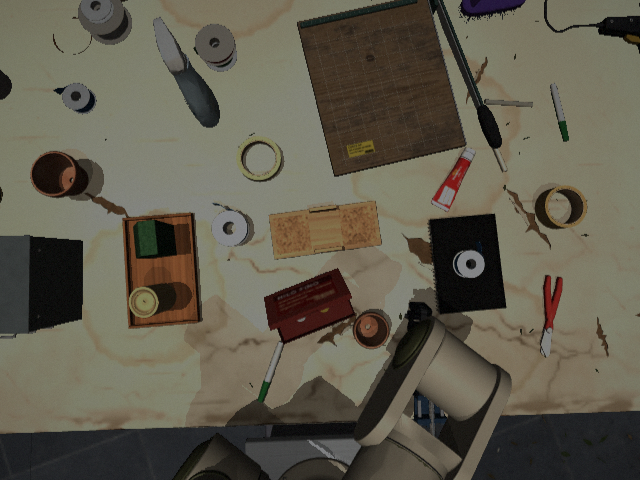

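The spool lies on the pad's middle at (470,264), about (0.521,-0.337) against a pad centre of (0.521,-0.337). The candle and block still stand on the tray. I'll check where they are on the tray and the pose of the now empty rack before putting them back.

Run:
```python
from h import *
np.set_printoptions(precision=4,suppress=True)
f=load('top9');P=cloud(f)
def rr(n,b,lo,hi,it=1):
    p=P[b[2]:b[3],b[0]:b[1]];m=((p[...,2]>lo)&(p[...,2]<hi)).astype(np.uint8)
    m=cv2.morphologyEx(m,cv2.MORPH_OPEN,np.ones((3,3)),iterations=it)>0
    print(n,np.median(p[m],0),cv2.minAreaRect((p[m][:,:2]*1000).astype(np.float32)))
rr('candle',(120,170,275,330),.1,.2); rr('foam',(125,185,205,270),.12,.16)
rr('rack',(260,390,190,270),.005,.016)
hsv=cv2.cvtColor(f['frame'],cv2.COLOR_RGB2HSV)
m=np.zeros((480,640),np.uint8);m[195:262,262:388]=((hsv[...,1]>75)&(hsv[...,2]>60)&(hsv[...,0]<22))[195:262,262:388]
m=cv2.morphologyEx(m,cv2.MORPH_CLOSE,np.ones((5,5)));m=cv2.morphologyEx(m,cv2.MORPH_OPEN,np.ones((5,5)))
v,u=np.nonzero(m);q=np.array([ray(f,a,b,.01)[:2]*1000 for a,b in zip(u,v)],np.float32);print('rackcol',cv2.minAreaRect(q))
s=sense()
az=np.arctan2(s['ee_rot'][1,1],s['ee_rot'][0,1]);print('az',np.degrees(az))
```

```text
candle [0.4668 0.3294 0.1229] ((466.5163879394531, 330.5816345214844), (61.018348693847656, 59.47933578491211), 86.36058807373047)
foam [0.5888 0.3206 0.1353] ((589.3134155273438, 324.9353942871094), (68.4026870727539, 42.30139923095703), 5.433597564697266)
rack [ 0.6042 -0.0248  0.0094] ((604.4151000976562, -26.10576629638672), (100.11420440673828, 240.09434509277344), 6.110822677612305)
rackcol ((605.97216796875, -25.864463806152344), (103.26821899414062, 239.52877807617188), 5.9499664306640625)
az -4.062729416886783
```

All as expected: the rack is at +6.1° and the block and candle are where I released them. Returning the foam block first.

Request:
{"api": "servo_tool", "payload": {
  "motion": "0 0 0 -10 0 0 85;0 0 0 0 0 0 85;0 10 -20 0 0 0 85;0 21 -40 0 0 0 85;0 22 -42 0 0 0 85;0 22 -42 0 0 0 85;0 22 -42 0 0 0 85;0 22 -42 0 0 0 85"
}}

```text
t: 39.75
tool_pos: [0.4849, 0.0745, 0.2106]
ee_rot: [[0.001, 0.995, 0.096], [-0.0, 0.096, -0.995], [-1.0, 0.001, 0.0]]
force: [0.0, -1.0, -0.8]
opening: 0.0852
```

Request:
{"api": "servo_tool", "payload": {
  "motion": "0 22 -42 0 0 0 85;0 22 -42 0 0 0 85;0 22 -42 0 0 0 85;0 22 -42 0 0 0 85;0 22 -42 0 0 0 85;0 15 -30 0 0 0 85;0 6 -12 0 0 0 85;0 0 0 0 0 0 85"
}}

```text
t: 40.75
tool_pos: [0.5889, 0.3376, 0.2098]
ee_rot: [[-0.0, 0.995, 0.099], [-0.0, 0.099, -0.995], [-1.0, -0.0, 0.0]]
force: [-0.6, -0.3, -0.9]
opening: 0.0853
```

Request:
{"api": "servo_tool", "payload": {
  "motion": "0 0 0 0 0 0 85;0 0 0 0 0 0 85;0 0 0 0 0 0 85;0 0 0 0 0 0 85;0 0 0 0 0 0 85;0 0 0 0 0 0 85;0 0 0 0 0 0 85;0 0 0 0 0 0 85"
}}

```text
t: 41.75
tool_pos: [0.5889, 0.337, 0.2103]
ee_rot: [[0.0, 0.995, 0.102], [0.0, 0.102, -0.995], [-1.0, 0.0, 0.0]]
force: [0.1, -0.4, 0.4]
opening: 0.0852
```

Request:
{"api": "servo_tool", "payload": {
  "motion": "10 -1.5 -1 0 0 0 85;20 0 0 0 0 0 85;20 0 0 0 0 0 85;12 0 0 0 0 0 85;6 0 0 0 0 0 85;2 0 0 0 0 0 85;0 0 0 0 0 0 85;0 0 0 0 0 0 85"
}}

```text
t: 42.75
tool_pos: [0.5875, 0.3379, 0.1408]
ee_rot: [[0.001, 0.995, 0.102], [0.0, 0.102, -0.995], [-1.0, 0.001, -0.0]]
force: [-0.4, 0.5, -0.2]
opening: 0.0847
```

Request:
{"api": "servo_tool", "payload": {
  "motion": "10 0 0 0 0 0 85;10 0 0 0 0 0 85;8 0 0 0 0 0 85;4 0 0 0 0 0 85;0 0 0 0 0 0 85;0 0 0 0 0 0 55;0 0 0 0 0 0 50;0 0 0 0 0 0 50",
  "squeeze": 50
}}

```text
t: 43.75
tool_pos: [0.5877, 0.3379, 0.1089]
ee_rot: [[0.001, 0.995, 0.102], [0.0, 0.102, -0.995], [-1.0, 0.001, -0.0]]
force: [0.9, 0.2, 3.4]
opening: 0.0675
```

Request:
{"api": "servo_tool", "payload": {
  "motion": "0 0 0 0 0 0 50;0 0 0 0 0 0 50;0 0 0 0 0 0 50;0 0 0 0 0 0 50;0 0 0 0 0 0 50;0 0 0 0 0 0 50;0 0 0 0 0 0 50;0 0 0 0 0 0 50"
}}

```text
t: 44.75
tool_pos: [0.5877, 0.3379, 0.1089]
ee_rot: [[0.001, 0.995, 0.102], [0.0, 0.102, -0.995], [-1.0, 0.001, -0.0]]
force: [0.0, 0.0, 6.1]
opening: 0.0675
```

Request:
{"api": "servo_tool", "payload": {
  "motion": "-5 0 0 0 0 0 50;-10 0 0 0 0 0 50;-15 0 0 0 0 0 50;-20 0 0 0 0 0 50;-20 0 0 0 0 0 50;-20 0 0 0 0 0 50;-10 0 0 0 0 0 50;0 0 0 0 0 0 50"
}}

```text
t: 45.75
tool_pos: [0.5875, 0.3379, 0.209]
ee_rot: [[0.001, 0.995, 0.102], [0.0, 0.102, -0.995], [-1.0, 0.001, -0.0]]
force: [0.2, -0.1, -2.1]
opening: 0.0675
```

Request:
{"api": "servo_tool", "payload": {
  "motion": "0 -1 15 0 0 0 50;0 -1 30 0 0 0 50;0 -2 42 0 0 0 50;0 -2 42 0 0 0 50;0 -2 42 0 0 0 50;0 -2 42 0 0 0 50;0 -2 42 0 0 0 50;0 -2 42 0 0 0 50"
}}

```text
t: 46.75
tool_pos: [0.6031, 0.0387, 0.2076]
ee_rot: [[-0.001, 0.995, 0.102], [0.0, 0.102, -0.995], [-1.0, -0.001, -0.0]]
force: [0.5, -0.5, -1.1]
opening: 0.0676
```

Request:
{"api": "servo_tool", "payload": {
  "motion": "0 -2 42 0 0 0 50;0 -2 40 0 0 0 50;0 -2 35 0 0 0 50;0 -2 22 0 0 0 50;0 0 0 0 0 0 50;0 0 0 0 0 0 50;0 0 0 0 0 0 50;0 0 0 0 0 0 50"
}}

```text
t: 47.75
tool_pos: [0.6101, -0.0974, 0.2083]
ee_rot: [[0.0, 0.995, 0.103], [0.0, 0.103, -0.995], [-1.0, 0.0, -0.0]]
force: [-0.2, -0.3, -0.5]
opening: 0.0674
```

Request:
{"api": "servo_tool", "payload": {
  "motion": "10 0 0.5 0 0 0 50;20 0 0 0 0 0 50;20 0 0 0 0 0 50;20 0 0 0 0 0 50;12 0 0 0 0 0 50;6 0 0 0 0 0 50;2 0 0 0 0 0 50;0 0 0 0 0 0 50"
}}

```text
t: 48.75
tool_pos: [0.6103, -0.0987, 0.1187]
ee_rot: [[0.001, 0.995, 0.102], [-0.0, 0.102, -0.995], [-1.0, 0.001, 0.0]]
force: [0.4, 0.1, -1.5]
opening: 0.0674
```

Request:
{"api": "servo_tool", "payload": {
  "motion": "2 0 0 0 0 0 50;2 0 0 0 0 0 50;1 0 0 0 0 0 50;0 0 0 0 0 0 50;0 0 0 0 0 0 50;0 0 0 0 0 0 50;0 0 0 0 0 0 50;0 0 0 0 0 0 50"
}}

```text
t: 49.75
tool_pos: [0.6101, -0.0987, 0.1133]
ee_rot: [[0.0, 0.995, 0.102], [-0.0, 0.102, -0.995], [-1.0, 0.0, 0.0]]
force: [0.3, 0.3, -2.2]
opening: 0.0677
```

Request:
{"api": "servo_tool", "payload": {
  "motion": "1 0 0 0 0 0 50;0 0 0 0 0 0 50;0 0 0 0 0 0 70;0 0 0 0 0 0 85;0 0 0 0 0 0 85;0 0 0 0 0 0 85;-5 0 0 0 0 0 85;-10 0 0 0 0 0 85"
}}

```text
t: 50.75
tool_pos: [0.61, -0.0986, 0.1277]
ee_rot: [[-0.0, 0.995, 0.102], [0.0, 0.102, -0.995], [-1.0, -0.0, -0.0]]
force: [-0.4, 0.5, -0.3]
opening: 0.0847
```

Request:
{"api": "servo_tool", "payload": {
  "motion": "-15 0 0 0 0 0 85;-20 0 0 0 0 0 85;-20 0 0 0 0 0 85;-20 0 0 0 0 0 85;-8 0 0 0 0 0 85;0 0 0 0 0 0 85;0 -5 -20 0 0 0 85;0 -9 -40 0 0 0 85"
}}

```text
t: 51.75
tool_pos: [0.5892, -0.0395, 0.2092]
ee_rot: [[-0.002, 0.995, 0.101], [0.001, 0.101, -0.995], [-1.0, -0.002, -0.001]]
force: [1.2, -0.1, -0.3]
opening: 0.0848
```

Request:
{"api": "servo_tool", "payload": {
  "motion": "0 -10 -45 0 0 0 85;0 -10 -45 0 0 0 85;0 -10 -45 0 0 0 85;0 -10 -45 0 0 0 85;0 -10 -45 0 0 0 85;0 -10 -45 0 0 0 85;0 -10 -45 0 0 0 85;0 -9 -40 0 0 0 85"
}}

```text
t: 52.75
tool_pos: [0.4731, 0.3068, 0.2097]
ee_rot: [[-0.001, 0.995, 0.103], [-0.0, 0.103, -0.995], [-1.0, -0.001, 0.0]]
force: [0.9, -0.2, -0.7]
opening: 0.085
```

Request:
{"api": "servo_tool", "payload": {
  "motion": "0 -6 -27 0 0 0 85;0 0 0 0 0 0 85;0 0 0 0 0 0 85;0 0 0 0 0 0 85;0 0 0 0 0 0 85;0 0 0 0 0 0 85;0 0 0 0 0 0 85;0 0 0 0 0 0 85"
}}

```text
t: 53.75
tool_pos: [0.4664, 0.3309, 0.2103]
ee_rot: [[0.0, 0.995, 0.102], [0.0, 0.102, -0.995], [-1.0, 0.0, -0.0]]
force: [-0.7, 0.2, 0.6]
opening: 0.0852
```

Run:
```python
from h import *
np.set_printoptions(precision=4,suppress=True)
f=snap('top','top10');P=cloud(f);snap('scene','scene10')
p=P[195:250,335:390];m=(p[...,2]>.12)&(p[...,2]<.16)
print('foam',np.median(p[m],0),cv2.minAreaRect((p[m][:,:2]*1000).astype(np.float32)))
cv2.imwrite('pics/c11.png',cv2.resize(cv2.imread('pics/scene10.png')[180:440,160:420],(600,600),interpolation=cv2.INTER_CUBIC))
```

```text
foam [ 0.6102 -0.1091  0.1385] ((610.8855590820312, -109.67771911621094), (67.69306182861328, 44.334320068359375), 5.128571510314941)
```

View pics/c11.png

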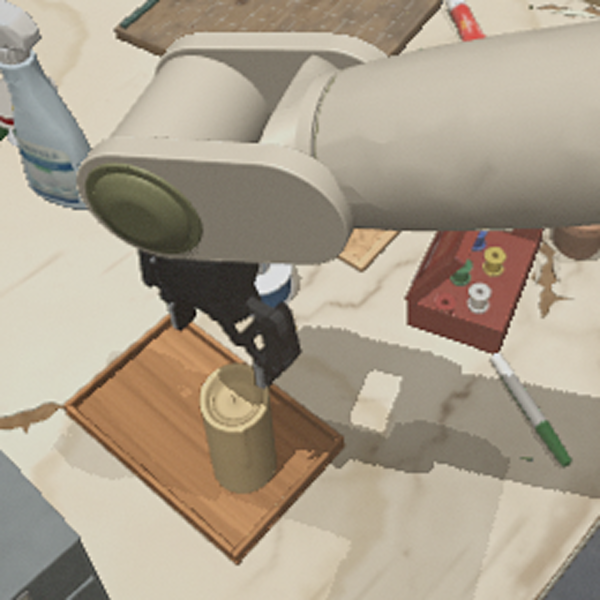

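The block's top face is within 1 mm of where it started. Picking up the candle, which stands under the open jaws at crop (238,430).

Request:
{"api": "servo_tool", "payload": {
  "motion": "10 0 0 0 0 0 85;20 0 0 0 0 0 85;20 0 0 0 0 0 85;10 0 0 0 0 0 85;10 0 0 0 0 0 85;5 0 0 0 0 0 85;0 0 0 0 0 0 85;0 0 0 0 0 0 85"
}}

```text
t: 54.85
tool_pos: [0.4666, 0.331, 0.1358]
ee_rot: [[0.001, 0.995, 0.102], [0.0, 0.102, -0.995], [-1.0, 0.001, -0.0]]
force: [0.6, -0.2, -0.1]
opening: 0.0847
```

Request:
{"api": "servo_tool", "payload": {
  "motion": "10 0 0 0 0 0 85;10 0 0 0 0 0 85;5 0 0 0 0 0 85;3 0 0 0 0 0 85;0 0 0 0 0 0 85;0 0 0 0 0 0 55;0 0 0 0 0 0 45;0 0 0 0 0 0 45",
  "squeeze": 60
}}

```text
t: 55.85
tool_pos: [0.4667, 0.331, 0.1079]
ee_rot: [[0.001, 0.995, 0.102], [0.0, 0.102, -0.995], [-1.0, 0.001, -0.0]]
force: [-1.7, 0.0, 4.7]
opening: 0.0591
```

Request:
{"api": "servo_tool", "payload": {
  "motion": "0 0 0 0 0 0 45;0 0 0 0 0 0 45;0 0 0 0 0 0 45;0 0 0 0 0 0 45;0 0 0 0 0 0 45;0 0 0 0 0 0 45;0 0 0 0 0 0 45;0 0 0 0 0 0 45"
}}

```text
t: 56.85
tool_pos: [0.4667, 0.3311, 0.1079]
ee_rot: [[0.001, 0.995, 0.102], [0.001, 0.102, -0.995], [-1.0, 0.001, -0.0]]
force: [-0.5, 0.1, 5.7]
opening: 0.0589
```

Request:
{"api": "servo_tool", "payload": {
  "motion": "-5 0 0 0 0 0 45;-10 0 0 0 0 0 45;-15 0 0 0 0 0 45;-20 0 0 0 0 0 45;-20 0 0 0 0 0 45;-20 0 0 0 0 0 45;-10 0 0 0 0 0 45;0 0 0 0 0 0 45"
}}

```text
t: 57.85
tool_pos: [0.4665, 0.331, 0.2079]
ee_rot: [[0.001, 0.995, 0.102], [0.0, 0.102, -0.995], [-1.0, 0.001, -0.0]]
force: [-0.3, -0.5, -4.7]
opening: 0.0588
```

Request:
{"api": "servo_tool", "payload": {
  "motion": "0 7 20 0 0 0 45;0 14 43 0 0 0 45;0 14 43 0 0 0 45;0 14 43 0 0 0 45;0 14 43 0 0 0 45;0 14 43 0 0 0 45;0 14 43 0 0 0 45;0 6 20 0 0 0 45"
}}

```text
t: 58.85
tool_pos: [0.5937, 0.0424, 0.2062]
ee_rot: [[-0.002, 0.995, 0.1], [0.0, 0.1, -0.995], [-1.0, -0.002, -0.0]]
force: [0.1, 0.5, -5.2]
opening: 0.0592
```

Request:
{"api": "servo_tool", "payload": {
  "motion": "0 0 0 0 0 0 45;0 0 0 0 0 0 45;0 0 0 0 0 0 45;10 0 0 0 0 0 45;15 0 0 0 0 0 45;10 0 0 0 0 0 45;0 0 0 0 0 0 45;0 0 0 0 0 0 45"
}}

```text
t: 59.85
tool_pos: [0.5936, 0.0443, 0.1726]
ee_rot: [[0.001, 0.995, 0.102], [-0.0, 0.102, -0.995], [-1.0, 0.001, 0.0]]
force: [0.3, 0.0, -3.4]
opening: 0.0593
```

Right over its old place. Down 60 mm.

Request:
{"api": "servo_tool", "payload": {
  "motion": "10 0 0 0 0 0 45;15 0 0 0 0 0 45;15 0 0 0 0 0 45;10 0 0 0 0 0 45;5 0 0 0 0 0 45;2 0 0 0 0 0 45;0 0 0 0 0 0 45;0 0 0 0 0 0 45"
}}

```text
t: 60.85
tool_pos: [0.5936, 0.0443, 0.1157]
ee_rot: [[0.001, 0.995, 0.102], [-0.0, 0.102, -0.995], [-1.0, 0.001, 0.0]]
force: [-0.8, -0.5, -3.3]
opening: 0.0587
```

Request:
{"api": "servo_tool", "payload": {
  "motion": "1 0 0 0 0 0 45;1 0 0 0 0 0 45;1 0 0 0 0 0 45;1 0 0 0 0 0 45;0 0 0 0 0 0 45;0 0 0 0 0 0 45;0 0 0 0 0 0 45;0 0 0 0 0 0 45"
}}

```text
t: 61.85
tool_pos: [0.5934, 0.0444, 0.1119]
ee_rot: [[0.0, 0.995, 0.102], [-0.0, 0.102, -0.995], [-1.0, 0.0, 0.0]]
force: [-3.5, -0.7, 6.1]
opening: 0.059
```

Request:
{"api": "servo_tool", "payload": {
  "motion": "0 0 0 0 0 0 45;0 0 0 0 0 0 70;0 0 0 0 0 0 85;0 0 0 0 0 0 85;0 0 0 0 0 0 85;-5 0 0 0 0 0 85;-10 0 0 0 0 0 85;-20 0 0 0 0 0 85"
}}

```text
t: 62.85
tool_pos: [0.5932, 0.0444, 0.1469]
ee_rot: [[-0.001, 0.995, 0.102], [0.0, 0.102, -0.995], [-1.0, -0.001, -0.0]]
force: [0.6, 0.0, -0.2]
opening: 0.0848
```

Request:
{"api": "servo_tool", "payload": {
  "motion": "-25 0 0 0 0 0 85;-25 0 0 0 0 0 85;-25 0 0 0 0 0 85;-25 0 0 0 0 0 85;0 -20 15 0 0 0 85;0 -30 25 0 0 0 85;0 -30 25 0 0 0 85;0 -30 25 0 0 0 85"
}}

```text
t: 63.85
tool_pos: [0.4923, -0.0571, 0.2471]
ee_rot: [[0.001, 0.995, 0.102], [-0.0, 0.102, -0.995], [-1.0, 0.001, 0.001]]
force: [0.4, -0.5, -0.1]
opening: 0.0848
```

Request:
{"api": "servo_tool", "payload": {
  "motion": "0 -30 25 0 0 0 85;0 -30 25 0 0 0 85;0 -30 25 0 0 0 85;0 -20 15 0 0 0 85;0 0 0 0 0 0 85;0 0 0 0 0 0 85;0 0 0 0 0 0 85;0 0 0 0 0 0 85"
}}

```text
t: 64.85
tool_pos: [0.3932, -0.1567, 0.2463]
ee_rot: [[-0.0, 0.995, 0.103], [0.0, 0.103, -0.995], [-1.0, -0.0, -0.0]]
force: [0.5, 0.5, 0.6]
opening: 0.085
```

```bash
python3 chk.py 11
python3 - <<'E'
from h import *
np.set_printoptions(precision=4,suppress=True)
for t in('top0','top11'):
    P=cloud(load(t))
    def show(n,u0,u1,v0,v1,zlo,zhi):
        Q=P[v0:v1,u0:u1].reshape(-1,3);Q=Q[(Q[:,2]>zlo)&(Q[:,2]<zhi)]
        r=cv2.minAreaRect((Q[:,:2]*1000).astype(np.float32)); print(t,n,len(Q),np.median(Q,0),np.round(r[0],1),np.round(r[1],1),r[2])
    show('candle',265,312,205,260,.11,.2)
    show('foam',335,390,195,250,.12,.16)
    show('pot',350,392,305,352,.055,.2)
    show('tape',230,290,130,185,.01,.06)
E
```

```text
64.95 [ 0.3931 -0.1569  0.2463] [[-0.     0.995  0.103]
 [ 0.     0.103 -0.995]
 [-1.    -0.    -0.   ]] 0.08534236219320694
spool 562 [ 0.5208 -0.337   0.0445] ((530.0855712890625, -339.55242919921875), 40.90937423706055) z [0.0408 0.0477]
pad ((520.6799926757812, -338.9320373535156), (209.8573760986328, 148.87925720214844), 3.6291496753692627)
top0 candle 765 [0.5933 0.045  0.1271] [593.   45.3] [59.7 59.1] 43.38274002075195
top0 foam 802 [ 0.6103 -0.1083  0.1384] [ 610.9 -108.8] [67.9 45.1] 5.315768718719482
top0 pot 352 [ 0.3869 -0.1144  0.0675] [ 389.4 -112.5] [73.3 73.6] 89.26068878173828
top0 tape 730 [0.7671 0.1178 0.0233] [765.4 116.6] [97.3 96.8] 16.566335678100586
top11 candle 770 [0.5922 0.045  0.1271] [592.5  45.3] [60.5 59.8] 38.158729553222656
top11 foam 798 [ 0.6107 -0.1092  0.1384] [ 610.9 -109.2] [68.4 45.2] 4.227743148803711
top11 pot 348 [ 0.3866 -0.1142  0.0676] [ 389.  -112.5] [73.3 74.5] 89.50702667236328
top11 tape 733 [0.7667 0.1179 0.0233] [765.1 116.7] [97.5 97.6] 6.012276649475098
```

View pics/top11.png

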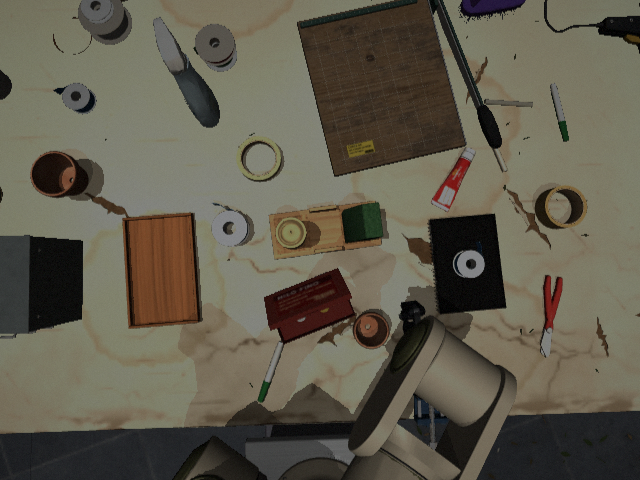

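View pics/scene11.png

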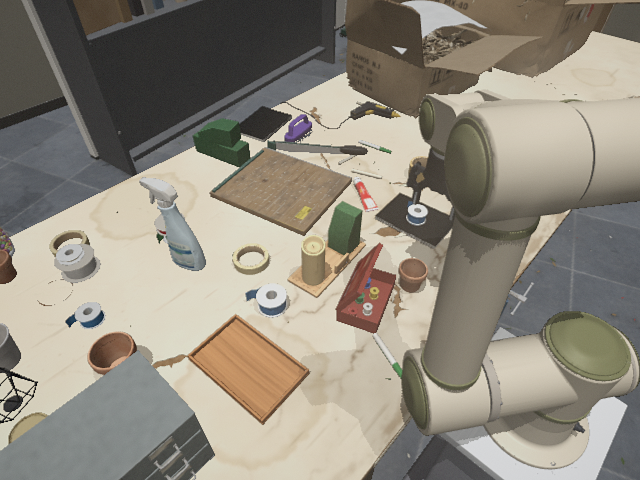

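The top view shows the candle at (291,233) and the block at (362,222), back in the rack. The spool is on the pad at (470,264), and the pot and tape roll have not moved. The gripper is clear of everything, so I'm handing in.

```bash
python3 -c "
from rig import job_done
print(job_done())"
```

```text
the job is handed in; nothing more can be done
None
```

I moved the candle and then the foam block onto the tray, laid the smaller (rack) spool on the pad, put the block and then the candle back in the rack, and handed the job in. The robot clock stood at about 65 s at the last check.

The last top-view checks against the start, accurate to about 2 mm:
- **Spool:** its centre is at (0.521, -0.337), within about 2 mm of the pad's measured centre, and it lies flat.
- **Candle:** about 1 mm from its start position, and upright.
- **Foam block:** under 1 mm from its start position, and its top face reads 4–5° against the rack's 6°, well inside the limit.
- **Small pot and tape roll:** no change beyond measurement noise.
- **Gripper:** open and clear of everything.

One slip: the first row of the candle's first lift went 5 mm down instead of up. I checked straight afterwards; the candle was upright and had not shifted noticeably in the grip. The enclosing-circle fit to the spool on the pad came out about 10 mm off because it took in extra points, probably the ribbon end. For the spool's position I used the median of the points on its top, which agrees with the release position.

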